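# Return a dosing cap to the cap rail through its one-way gate

### The job

Put the dosing cap from the worktop back into the cap rail: set it, open side down as it lies, on the rail's loading plate and push it in through the sprung one-way gate, driving the cap already inside ahead of it, until you feel the row of two come up firm against the rubber end stop. Press firmly but do not force anything, the thin caps crack. Then ease off and lift straight up out of the slot, so that the gate springs fully shut behind the cap with the two caps still touching, and leave the things around as they are.

Things in the scene. Friction and masses are not known exactly. Their poses are not given: they have to be found in the camera images.
- loose_cap: the dosing cap to put back: a round light-blue plastic cap, 65 mm across at its foot, a little narrower towards the rounded top (56 mm at the very top), 40 mm high, about 20 g, standing open side down on the worktop. Origin: centre of its underside; z up. Can be gripped across from above; its turn about z does not matter
- rack_cap: a second cap just like it, already standing inside the rail between the gate and the end stop, free to slide along. Origin: centre of its underside; z up
- rail: cap rail: aluminium sheet track fixed to the worktop, 320 x 104 mm, floor sheet 3 mm thick. Origin: on the worktop, mid-track on the gate line (plane of the shut gate leaves). x runs along the track the way caps are pushed in, y across (left), z up. Pushing the caps takes under 1 N, plus 1 to 4 N while the gate is held open; more means that the stop is met or a cap jams
- rail_plate (a point): spot to set the cap down: on the floor sheet, 66 mm before the gate line. Bare loading plate without walls from 105 to 30 mm before the gate line; from 30 to 4 mm before it a flared mouth, walls 47 mm high, 97 mm apart narrowing to 69 mm
- rail_slot (a point): middle of the finger slot, 47 mm above the worktop, 35 mm past the gate line. Walls here (4 mm before to 74 mm past the gate line) are 47 mm high, 69 mm apart (set back 4 mm beside the gate); in-turned lips on top leave a slot 58 mm wide: a cap cannot be dropped in, but shut fingers behind a cap can travel along it. From 74 mm on: walls 22 mm high, no lips
- rail_end (a point): far end of the floor sheet, 215 mm past the gate line. Before it the end stop, a steel bracket with a round rubber buffer, is clamped in a slot: buffer face anywhere from 144 to 176 mm past the gate line. Not reported: find it by feel. It does not yield. With the row against it, the rear of the pushed cap is 15 to 48 mm past the gate line. Press with 5 N or more; over 22 N cracks a cap
- gate_left (a joint): left leaf of the one-way gate: twin sprung steel leaves that reach in from both sides on the gate line, 23 mm apart at the tips, each 2 mm thick, 25 mm wide, 6 to 40 mm above the worktop, on upright pins at the walls (y = +36.5 and -36.5 mm). rad: 0 = shut; swings inward only (+x), to 1.57 = folded along its wall. The springs shut the leaves once no cap or finger holds them open, and push a half-entered cap back out
- gate_right (a joint): right leaf (y = -36.5 mm), the mirror image of the left; 0 = shut, 1.57 = folded inward along its wall. The leaves slip in behind a cap once its centre is about 46 mm past the gate line. Fingers that stand between the leaves must be lifted straight up out of the slot: drawn back towards the loading plate they can be wedged between the leaf tips
- stain_dropper: bystander: small brown dropper bottle, 34 mm across, 102 mm high, standing behind the work. Origin: centre of its underside
- soap_bar: bystander: block of cream laundry soap, 80 x 98 x 30 mm, near the front edge. Origin: centre of its underside
- scrub_brush: bystander: wooden scrub brush, 73 x 148 x 44 mm, lying on its bristles near the front edge. Origin: centre of its underside
Things that resemble listed ones, but are neither listed nor needed, are in the scene too. What is shaped like the rack_cap but green or yellow is not meant. Leave any orange look-alike of the loose_cap alone.

How it is judged:
On the way, in this order (a step that is already met when the one before it is completed fails the run):
1. the loose cap stands on the rail's loading plate, in front of the shut gate (x of loose_cap in the frame of rail between -0.11 and -0.025 m and y of loose_cap in the frame of rail between -0.04 and 0.04 m and z of loose_cap in the frame of rail below 0.008 m and angle between loose_cap's own z axis and vertical below 0.15 rad and value of joint each of gate_left, gate_right below 0.15 rad), for 0.1 s.
2. the loose cap is half way through and holds both leaves of the gate open (x of loose_cap in the frame of rail between -0.015 and 0.04 m and value of joint each of gate_left, gate_right above 0.4 rad and y of loose_cap in the frame of rail between -0.012 and 0.012 m), for 0.04 s.
3. the cap is past the gate and presses the row firmly (3 N or more) against the end stop (x of loose_cap in the frame of rail above 0.04 m and contact force between rack_cap and rail above 3 N and contact force between rack_cap and loose_cap above 2 N), for 0.1 s.
At the end, for the whole second after the job is handed in: the loose cap stands upright on the rail floor wholly past the gate line, within 12 mm of the track's middle and behind the other cap, the two touching (gap under 4 mm) and both upright (within 0.1 rad) and at rest; both leaves of the gate are shut (under 0.08 rad) (x of loose_cap in the frame of rail above 0.04 m and y of loose_cap in the frame of rail between -0.012 and 0.012 m and value of joint each of gate_left, gate_right below 0.08 rad and horizontal distance between loose_cap and rack_cap below 0.069 m and x of rack_cap in the frame of rail above 0.104 m and z of each of loose_cap, rack_cap in the frame of rail below 0.008 m and angle between each of loose_cap, rack_cap's own z axis and vertical below 0.1 rad and linear speed of each of loose_cap, rack_cap below 0.02 m/s).
It fails at once if a cap is forced against the rail or its stop (more than 22 N) (contact force between any of rack_cap, loose_cap and rail above 22 N).
It fails at once if the robot bears on the rail or its gate (more than 22 N) (contact force between any of the fingers, the arm and rail above 22 N).
It fails at once if a bystander (dropper bottle, soap bar, scrub brush) is shifted by more than 20 mm (distance of any of stain_dropper, soap_bar, scrub_brush from where it was at the start of the episode above 0.02 m).
It also fails if it takes over 61 s, if anything falls off the work surface, if the arm or the gripper's body presses on something with over 40 N, if the wrist force passes 120 N, or if a joint passes its speed limit or range.

### The arm

A 6-joint arm with a two-finger parallel gripper is mounted at the origin on a cart in front of the work surface, level with it; the furniture and walls round the work are solid. World frame = base frame: x ahead of the robot, y to its left, z up, the work surface at z = 0. Lengths are in m, angles in rad, forces in N, time in s.
With the tool pointing down it reaches from about 0.3 to 0.825 m from the base axis. Payload 5.4 kg.
Tool frame: the origin (TCP) lies at the very end of the fingers, on their centre line; the grasp point (between the pads) lies 19 mm behind it; z points along the fingers, y is the line along which they close (so a half turn about z gives the same grasp; the last joint's range is limited). The gripper opens to 92 mm and grips with 3 to 60 N. Pads are 20 mm wide; open, the fingers measure 128 mm over their backs; the gripper's body (75 mm by 189 mm) begins 69 mm behind the grasp point.
Start: joints at [-1.357, 0.158, 1.597, -0, 1.386, -0.21], TCP at [0.236, -0.524, 0.18] pointing down, gripper open.
Joint ranges: [-2.91, 2.91], [-0.94, 2.29], [0.18, 2.7], [-1.29, 4.43], [0.17, 2.64], [-3, 3]. Speed limits (rad/s): [2.57, 2.57, 3.14, 3.14, 3.14, 3.14].

### API

Orientations are given as [roll, pitch, yaw] about the fixed x, y, z axes, in that order (R = Rz(yaw) Ry(pitch) Rx(roll)).
In Python, from cell import manip gives the robot as it stands.
- The arm moves only by the tool carry_out, never from a script. Its argument "increments" is a list of rows, each an object of numbers: "dx", "dy", "dz": the shift along the tool's x, y, z in mm; "yaw": the turn about the tool's z in degrees. A call has 1 to 12 rows; each row shifts and turns the commanded pose from where the row before left it, along the tool's axes as they then stand; what a row does not reach is not made up. A row lasts 1/10 s, in which the tool goes at most 50 mm and 8.59 degrees, less where a joint would pass 70% of its speed; a pose out of reach is approached as far as the arm can. A call is refused whole if a number of a shift passes 50 or a number of a turn 8.59, either way. A call with a gripper value outside its range is refused whole. "hand" is the closure, from -1 (fully open) to 1 (shut), so that 0 is half open, set as the call begins (left out, the last holds). The fingers move at their own pace and stop on an object; "grip_force" is the grip in N (left out, the last holds). Time passes only in rows, so rows that do not move let the fingers close. It gives the time, the measured TCP pose, the force, the opening and the grip force at its end, in the units of the state.
- manip.read_state(): the state, without advancing time (a new reading comes with each control period).
- manip.read_camera(name): name is "scene" or "top"; returns a dict with "img" (384x512x3 uint8, red, green, blue), "range_z" (384x512 float32, m along the optical axis (not along the pixel's ray), 0 where there is no reading), "fx", "fy", "cx", "cy" (pixels), "R" (3x3) and "t" (3): a world point X has camera coordinates R X + t. Camera axes: x right, y down, z forward; pixel columns grow to the right and rows downward; lengths in m; the calibration is good to about 2 mm. A picture is of the moment at which its call begins.
- manip.job_done(): hands the job in; it is judged then, once.
The state is a dict: "time_s": time; "q": joint angles; "qvel": joint speeds; "effort": joint torques, N m; "tool_pos": TCP position; "tcp_rot": TCP orientation; "force": force on the tool from outside, world axes, zero at the start; "ft_torque": the same for the moment, N m; "finger_gap": opening from 0.0 (shut) to 1.0 (fully open); "grip_force": force on a finger pad.
Only numpy, scipy, OpenCV 4.12 (cv2) and the standard library are available. Lean on these libraries where they do the work, as an engineer would, in place of code of your own. Each camera call takes 0.05 s, during which the arm holds its last target. There are 200 camera calls.

## Working session

There is one attempt and no reset: what is moved stays moved. The work goes in short steps, Python scripts to look and compute and a tool call to move; the robot and the scene stay as the last step left them, time stands still between calls to the robot, and variables do not carry over. Pictures are saved under pics/ and viewed, at most 10 in all, crops included, and the job is handed in when it is done.

Besides the shell and the picture viewer there is one more tool, called after "Emit:" as name([rows], argument=value, ...), one row to a line, values as JSON. carry_out: Moves the arm, as the interface text tells. Its arguments: {"type":"object","properties":{"increments":{"type":"array"},"hand":{"type":"number"},"grip_force":{"type":"number"}},"required":["increments"]}

```bash
mkdir -p pics; cat > h.py <<'E'
import numpy as np, cv2, pickle
from cell import manip
def grab(n):
    c=manip.read_camera(n); pickle.dump(c,open(f'{n}.pkl','wb')); return c
def load(n): return pickle.load(open(f'{n}.pkl','rb'))
def cloud(c):
    v,u=np.mgrid[0:384,0:512]; z=c['range_z']
    P=np.stack([(u-c['cx'])/c['fx']*z,(v-c['cy'])/c['fy']*z,z],-1)
    return (P-c['t'])@c['R']
def ray(c,u,v,h):
    d=np.array([(u-c['cx'])/c['fx'],(v-c['cy'])/c['fy'],1])@c['R']; o=-c['t']@c['R']
    return o+d*(h-o[2])/d[2]
E
python3 - <<'E'
from h import *
for n in('top','scene'):
    c=grab(n); print(n,c['fx'],-c['t']@c['R'],c['R'].round(2).tolist())
    cv2.imwrite(f'pics/{n}0.png',cv2.resize(c['img'][:,:,::-1],(800,600),interpolation=cv2.INTER_CUBIC))
s=manip.read_state(); print({k:np.round(v,3).tolist() for k,v in s.items()})
E
```

```text
top 390.06773138940395 [ 0.44448375 -0.22051437  1.28068992] [[-0.0, -1.0, -0.0], [-1.0, 0.0, -0.09], [0.09, 0.0, -1.0]]
scene 403.74324093841665 [ 0.02143067 -0.77959223  0.95451828] [[0.76, -0.65, 0.01], [-0.49, -0.59, -0.65], [0.43, 0.49, -0.76]]
{'time_s': 0.1, 'q': [-1.357, 0.159, 1.598, 0.0, 1.386, -0.21], 'qvel': [-0.001, -0.002, -0.002, -0.001, -0.002, -0.001], 'effort': [-0.0, -38.65, -32.296, 0.07, 0.034, -0.0], 'tool_pos': [0.236, -0.524, 0.179], 'tcp_rot': [-3.14, -0.0, 0.424], 'force': [-0.774, -0.384, 0.078], 'ft_torque': [0.024, 0.028, 0.017], 'grip_force': 0.0, 'finger_gap': 1.001}
```

View pics/top0.png

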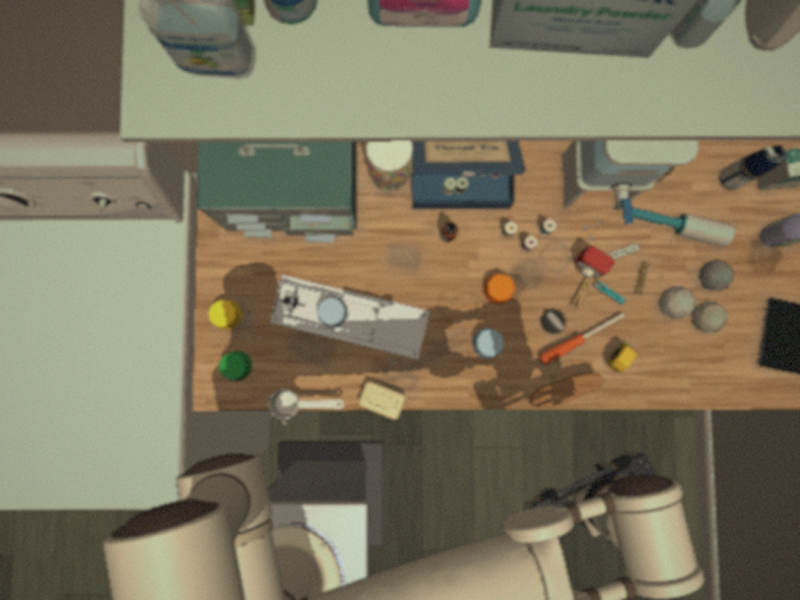

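View pics/scene0.png

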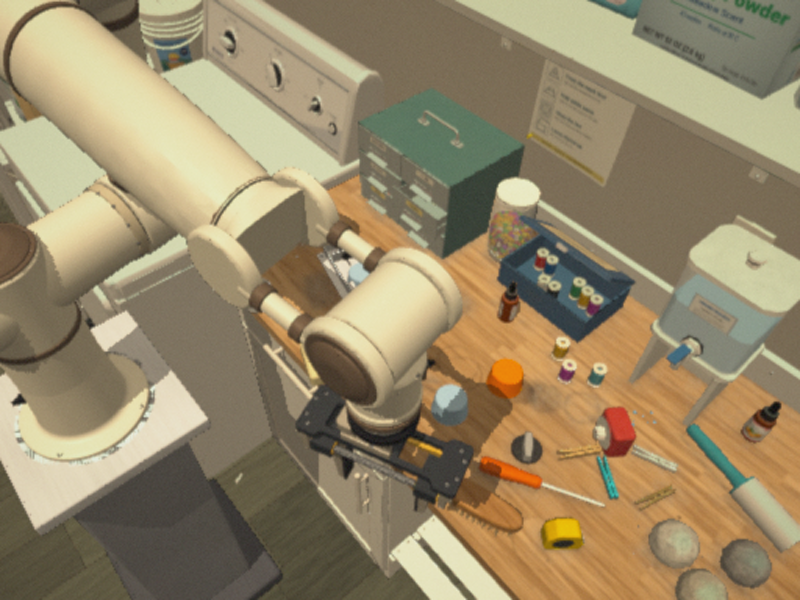

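The top view shows light-blue caps at (331,311), inside the rail, and at (488,343), on the wood. The look-alikes are orange (500,287), yellow (223,313) and green (234,366). The loose_cap is the blue one at (488,343): right colour, standing free on the worktop. The rail's loading plate is at the right end, around (400,330). I'll confirm this in an enlarged crop and measure.

```bash
python3 - <<'E'
from h import *
c=load('top'); P=cloud(c); img=c['img']; hsv=cv2.cvtColor(img,cv2.COLOR_RGB2HSV)
cv2.imwrite('pics/crop1.png',cv2.resize(img[165:255,165:335,::-1],None,fx=4.7,fy=4.7,interpolation=cv2.INTER_CUBIC))
roi=np.zeros((384,512),bool); roi[165:255,165:335]=1
b=((hsv[...,0]>92)&(hsv[...,0]<120)&(hsv[...,1]>45)&(hsv[...,2]>90)&roi).astype(np.uint8)
n,l,st,ce=cv2.connectedComponentsWithStats(b)
for i in range(1,n):
    if st[i,4]>30:
        m=l==i; print('blue',st[i],ce[i].round(1),'z',np.percentile(P[m][:,2],[10,50,90]).round(3),'w@.04',ray(c,*ce[i],.04).round(4), 'cloud',np.median(P[m&(P[...,2]>.03)],0).round(4))
# rail: low saturation
g=((hsv[...,1]<60)&(hsv[...,2]>70)&roi).astype(np.uint8)
g=cv2.morphologyEx(g,cv2.MORPH_OPEN,np.ones((3,3),np.uint8))
n,l,st,ce=cv2.connectedComponentsWithStats(g)
for i in range(1,n):
    if st[i,4]>300:
        cs,_=cv2.findContours((l==i).astype(np.uint8),0,2); r=cv2.minAreaRect(cs[0]); print('rail?',st[i],r,cv2.boxPoints(r).round(1).tolist())
        print([ray(c,*p,.003).round(4)[:2].tolist() for p in cv2.boxPoints(r)])
hh=(P[...,2]>.036)&(P[...,2]<.06)&roi&(c['range_z']>0)
q=P[hh]; print(len(q)); 
Z=np.clip(P[...,2]*1000*3+20,0,255).astype(np.uint8)
cv2.imwrite('pics/z1.png',cv2.resize(Z[165:255,165:335],None,fx=4.7,fy=4.7,interpolation=cv2.INTER_NEAREST))
E
```

```text
rail? [ 174  177  100   52 3046] ((223.3304443359375, 202.34519958496094), (97.74412536621094, 31.811737060546875), 13.781597137451172) [[172.10000610351562, 206.1999969482422], [179.6999969482422, 175.3000030517578], [274.6000061035156, 198.5], [267.0, 229.39999389648438]]
[[0.5243, 0.0437], [0.6265, 0.02], [0.548, -0.2929], [0.4469, -0.2673]]
rail? [303 210  19  20 309] ((312.0, 219.5), (19.0, 18.0), 90.0) [[303.0, 210.0], [321.0, 210.0], [321.0, 229.0], [303.0, 229.0]]
[[0.5099, -0.3857], [0.5097, -0.4447], [0.4476, -0.4435], [0.4479, -0.3848]]
902
```

View pics/crop1.png

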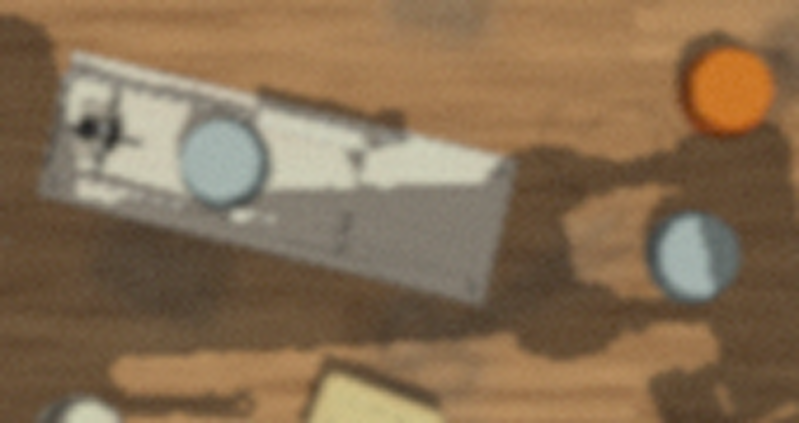

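View pics/z1.png

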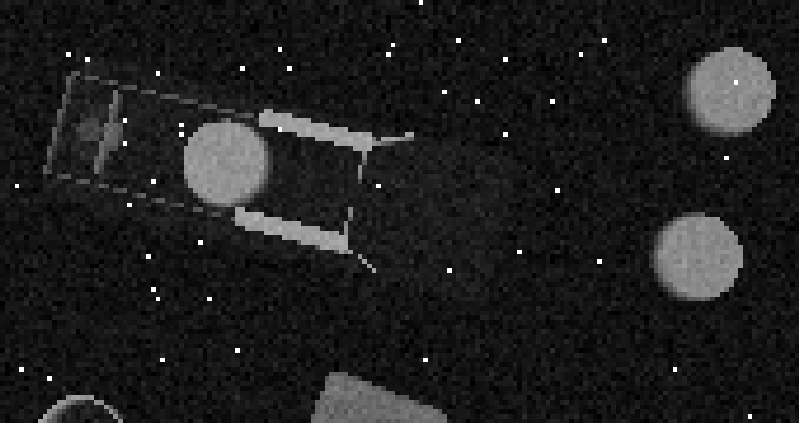

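The crop confirms the loose light-blue cap at crop (695,257) (half in shadow, standing) and the orange one at (730,92), which I leave alone. The depth picture shows the lips, the two gate leaves at crop x≈355 and the stop bracket at (108,130). The rack cap is at (225,163).

```bash
cat > rail.py <<'E'
from h import *
c=load('top'); P=cloud(c)
def box(u0,v0,u1,v1): 
    m=np.zeros((384,512),bool); m[v0:v1,u0:u1]=1; return m
def C(a): return (int(165+a[0]/4.7),int(165+a[1]/4.7),int(165+a[2]/4.7),int(165+a[3]/4.7))
def cap(a):
    m=(box(*C(a))&(P[...,2]>.028)&(P[...,2]<.06)).astype(np.uint8)
    n,l,st,ce=cv2.connectedComponentsWithStats(m); i=1+np.argmax(st[1:,4])
    cs,_=cv2.findContours((l==i).astype(np.uint8),0,2); (x,y),r=cv2.minEnclosingCircle(cs[0])
    return ray(c,*ce[i],.037),st[i,4],np.median(P[l==i],0)
print('loose',*cap((640,200,760,310))); print('rack',*cap((175,112,275,212)))
B=[]
for a in((250,100,374,155),(228,200,352,255)):
    m=(box(*C(a))&(P[...,2]>.038)&(P[...,2]<.056)).astype(np.uint8); n,l,st,ce=cv2.connectedComponentsWithStats(m); i=1+np.argmax(st[1:,4])
    v,u=np.nonzero(l==i); X=np.array([ray(c,a_,b_,.047)[:2] for a_,b_ in zip(u,v)]); B.append(X)
    r=cv2.minAreaRect(X.astype(np.float32)); print('lip',len(X),np.round(r[0],4),np.round(r[1],4),r[2],np.median(P[l==i][:,2]))
d=0
for X in B: w=np.linalg.svd(X-X.mean(0))[2][0]; w*=np.sign(w[1]); print(np.degrees(np.arctan2(w[1],w[0]))); d=d+w
d/=np.linalg.norm(d); n=np.array([-d[1],d[0]])
print('yaw from lips',np.degrees(np.arctan2(d[1],d[0])))
for X in B: print('along',np.sort(X@d)[[0,3,-4,-1]].round(4),'across',np.sort(X@n)[[0,5,-6,-1]].round(4))
E
python3 rail.py
```

```text
loose [ 0.47911051 -0.41392342  0.037     ] 251 [ 0.47926862 -0.41313484  0.03944336]
rack [ 0.54465087 -0.09140431  0.037     ] 252 [ 0.54418506 -0.09146044  0.04262212]
lip 89 [ 0.5654 -0.154 ] [0.0764 0.0115] 76.31346130371094 0.04665364067673324
lip 97 [ 0.4976 -0.1376] [0.0763 0.0161] 79.46232604980469 0.04632814617084883
75.81106080621011
76.12188660806532
yaw from lips 75.96647370713772
along [-0.0505 -0.0482  0.0236  0.0259] across [-0.5918 -0.5912 -0.581  -0.5803]
along [-0.0512 -0.0489  0.0233  0.0257] across [-0.5264 -0.5219 -0.5105 -0.5103]
```

Emit:
carry_out([
  {"yaw": -7.4},
  {"yaw": -7.4},
  {"yaw": -7.4},
  {"yaw": -7.4},
  {"yaw": -7.4},
  {"yaw": -7.4},
  {"yaw": -7.3},
], hand=-1, grip_force=10)

```text
schema error: expected keys dx, dy, dz, yaw
```

Emit:
carry_out([
  {"dx": 20, "dy": 26},
  {"dx": 20, "dy": 26},
  {"dx": 21, "dy": 26},
  {"dx": 21, "dy": 26},
  {"dx": 21, "dy": 26},
  {"dx": 21, "dy": 26},
  {"dx": 21, "dy": 26},
  {"dx": 21, "dy": 27},
  {},
  {},
])

```text
schema error: expected keys dx, dy, dz, yaw
```

```bash
cat > where.py <<'E'
from h import *
D=np.array([.2419,.9703]);N=np.array([-.9703,.2419]);O=np.array([.5232,-.1789])
def st():
    s=manip.read_state(); p=s['tool_pos']; R=s['tcp_rot']
    q=np.array(p[:2])-O
    print('t',round(s['time_s'],2),'pos',np.round(p,4),'rot',np.round(R,3),'rail xy mm',(1000*np.array([q@D,q@N])).round(1),'F',np.round(s['force'],2),'Frail',np.round([s['force'][:2]@D,s['force'][:2]@N],2),'gap',round(s['finger_gap'],3),'grip',s['grip_force'])
    return p
E
python3 - <<'E'
from where import *
p=st(); e=np.array([.4791,-.4137])-p[:2]; print('dx',e@D*1000,'dy',-e@N*1000)
q=np.array([.4791,-.4137])-O; print(q@D,q@N)
E
```

```text
t 0.1 pos [ 0.2363 -0.5235  0.1786] rot [-3.14  -0.     0.424] rail xy mm [-403.8  195. ] F [-0.77 -0.38  0.08] Frail [-0.56  0.66] gap 1.001 grip 0.0
dx 165.277563991494 dy 209.02142987866105
-0.23849423 -0.014007890000000025
```

All four keys are needed in each row.

Emit:
carry_out([
  {"dx": 0, "dy": 0, "dz": 0, "yaw": -7.4},
  {"dx": 0, "dy": 0, "dz": 0, "yaw": -7.4},
  {"dx": 0, "dy": 0, "dz": 0, "yaw": -7.4},
  {"dx": 0, "dy": 0, "dz": 0, "yaw": -7.4},
  {"dx": 0, "dy": 0, "dz": 0, "yaw": -7.4},
  {"dx": 0, "dy": 0, "dz": 0, "yaw": -7.4},
  {"dx": 0, "dy": 0, "dz": 0, "yaw": -7.3},
  {"dx": 0, "dy": 0, "dz": 0, "yaw": 0},
], hand=-1, grip_force=10)

```text
time_s: 0.9
tool_pos: [0.2364, -0.5238, 0.179]
tcp_rot: [-3.141, -0.001, 1.326]
force: [0.2, -0.0, -0.3]
finger_gap: 0.997
grip_force: 0.0
```

Emit:
carry_out([
  {"dx": 20, "dy": 26, "dz": 0, "yaw": 0},
  {"dx": 20, "dy": 26, "dz": 0, "yaw": 0},
  {"dx": 20, "dy": 26, "dz": 0, "yaw": 0},
  {"dx": 21, "dy": 26, "dz": 0, "yaw": 0},
  {"dx": 21, "dy": 26, "dz": 0, "yaw": 0},
  {"dx": 21, "dy": 26, "dz": 0, "yaw": 0},
  {"dx": 21, "dy": 26, "dz": 0, "yaw": 0},
  {"dx": 21, "dy": 27, "dz": 0, "yaw": 0},
  {"dx": 0, "dy": 0, "dz": 0, "yaw": 0},
  {"dx": 0, "dy": 0, "dz": 0, "yaw": 0},
])

```text
time_s: 1.9
tool_pos: [0.4792, -0.4143, 0.179]
tcp_rot: [-3.141, -0.0, 1.325]
force: [-0.7, -0.5, -0.4]
finger_gap: 1.002
grip_force: 0.0
```

```bash
python3 - <<'E'
from where import *
p=st(); e=np.array([.4791,-.4137])-p[:2]; print('dx',e@D*1000,'dy',-e@N*1000)
E
```

```text
t 1.9 pos [ 0.4792 -0.4143  0.179 ] rot [-3.141 -0.     1.325] rail xy mm [-239.   -14.2] F [-0.68 -0.49 -0.41] Frail [-0.64  0.54] gap 1.002 grip 0.0
dx 0.5459823762586178 dy -0.20375374294507798
```

Emit:
carry_out([
  {"dx": 0, "dy": 0, "dz": 30, "yaw": 0},
  {"dx": 0, "dy": 0, "dz": 30, "yaw": 0},
  {"dx": 0, "dy": 0, "dz": 30, "yaw": 0},
  {"dx": 0, "dy": 0, "dz": 30, "yaw": 0},
  {"dx": 0, "dy": 0, "dz": 25, "yaw": 0},
  {"dx": 0, "dy": 0, "dz": 15, "yaw": 0},
  {"dx": 0, "dy": 0, "dz": 7, "yaw": 0},
  {"dx": 0, "dy": 0, "dz": 0, "yaw": 0},
  {"dx": 0, "dy": 0, "dz": 0, "yaw": 0},
])

```text
time_s: 2.8
tool_pos: [0.4797, -0.4158, 0.0139]
tcp_rot: [3.14, 0.001, 1.326]
force: [-0.3, -0.3, -0.1]
finger_gap: 1.003
grip_force: 0.0
```

Emit:
carry_out([
  {"dx": 0, "dy": 0, "dz": 0, "yaw": 0},
  {"dx": 0, "dy": 0, "dz": 0, "yaw": 0},
  {"dx": 0, "dy": 0, "dz": 0, "yaw": 0},
  {"dx": 0, "dy": 0, "dz": 0, "yaw": 0},
  {"dx": 0, "dy": 0, "dz": 0, "yaw": 0},
  {"dx": 0, "dy": 0, "dz": 0, "yaw": 0},
  {"dx": 0, "dy": 0, "dz": 0, "yaw": 0},
  {"dx": 0, "dy": 0, "dz": 0, "yaw": 0},
], hand=1, grip_force=10)

```text
time_s: 3.6
tool_pos: [0.4792, -0.4146, 0.0125]
tcp_rot: [-3.142, -0.0, 1.326]
force: [0.1, 0.2, -0.0]
finger_gap: 0.326
grip_force: 0.0
```

The opening is already smaller than the cap, with no grip force, so I need to look.

```bash
python3 - <<'E'
from h import *
from where import *
st()
c=grab('top'); s=grab('scene')
a=cv2.resize(c['img'][170:270,230:380,::-1],(600,400),interpolation=cv2.INTER_CUBIC)
b=cv2.resize(s['img'][120:384,150:450,::-1],None,fx=2,fy=2,interpolation=cv2.INTER_CUBIC)
cv2.imwrite('pics/s2.png',b); cv2.imwrite('pics/t2.png',a)
E
```

```text
t 3.6 pos [ 0.4792 -0.4146  0.0125] rot [-3.142 -0.     1.326] rail xy mm [-239.4  -14.3] F [ 0.08  0.22 -0.01] Frail [ 0.23 -0.02] gap 0.326 grip 0.0
```

View pics/s2.png

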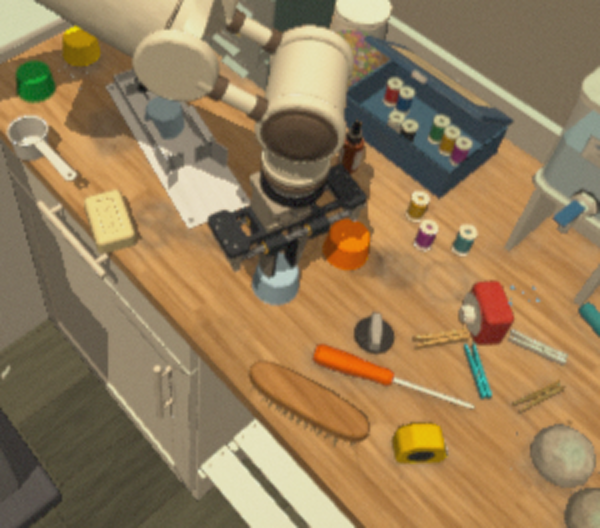

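The scene picture shows the cap at (278,278), still upright. It has popped out to the near (-y) side of the fingers. I'll locate it now.

```bash
python3 - <<'E'
from h import *
from where import D,N,O
for n,hs in(('scene',None),('top',None)):
    c=load(n); P=cloud(c); hsv=cv2.cvtColor(c['img'],cv2.COLOR_RGB2HSV)
    m=(np.abs(P[...,0]-.47)<.12)&(np.abs(P[...,1]+.43)<.1)&(P[...,2]>.006)&(P[...,2]<.06)&(c['range_z']>0)
    m&=(hsv[...,0]>80)&(hsv[...,0]<130)&(hsv[...,1]>25)
    l=cv2.connectedComponentsWithStats(m.astype(np.uint8)); 
    i=1+np.argmax(l[2][1:,4]); m=l[1]==i; X=P[m]
    top=X[X[:,2]>.034]; low=X[X[:,2]<.034]
    print(n,len(X),'x',np.percentile(X[:,0],[2,98]).round(3),'y',np.percentile(X[:,1],[2,98]).round(3),'z',np.percentile(X[:,2],[2,50,98]).round(3),'topmed',np.median(top,0).round(4))
    if n=='scene':
        # circle fit on side wall: radius 32.5 - taper
        from scipy.optimize import least_squares
        s=low[(low[:,2]>.008)&(low[:,2]<.028)]; r=.0325-.0035*s[:,2]/.04
        f=least_squares(lambda p:np.hypot(s[:,0]-p[0],s[:,1]-p[1])-r,[.47,-.44],loss='soft_l1',f_scale=.002); q=f.x-O
        print('fit',len(s),f.x.round(4),np.abs(f.fun).mean(),'rail',(1000*q@D).round(1),(1000*q@N).round(1))
E
```

```text
scene 3 x [0.448 0.449] y [-0.41  -0.405] z [0.022 0.024 0.024] topmed [nan nan nan]
fit 3 [ 0.4788 -0.4117] 0.0003879586910767903 rail -236.7 -13.2
top 1 x [0.47 0.47] y [-0.388 -0.388] z [0.028 0.028 0.028] topmed [nan nan nan]
  return _methods._mean(a, axis=axis, dtype=dtype,
  ret = um.true_divide(
```

View pics/t2.png

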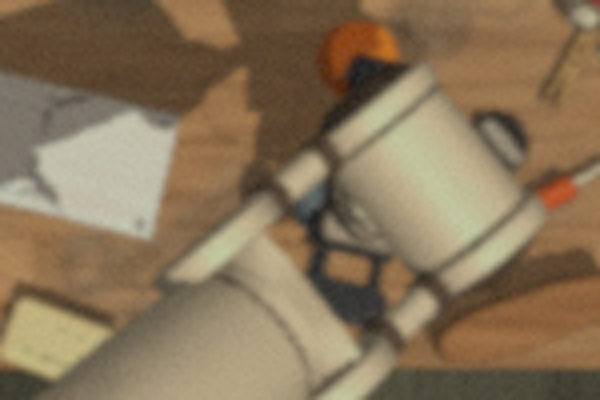

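```bash
python3 - <<'E'
from h import *
from where import D,N,O
c=load('scene'); P=cloud(c)
for p in([.4791,-.4137,.04],[.4791,-.4137,0],[.4792,-.4146,.0125]):
    q=c['R']@np.array(p)+c['t']; u,v=c['fx']*q[0]/q[2]+c['cx'],c['fy']*q[1]/q[2]+c['cy']; print(p,'->scene crop px',(u-150)*2,(v-120)*2)
for v in range(245,306,6):
    print(v,[ (tuple(c['img'][120+v//2,150+u//2]),tuple((1000*P[120+v//2,150+u//2]).round(0).astype(int).tolist())) for u in (262,278,292)])
E
```

```text
[0.4791, -0.4137, 0.04] ->scene crop px 277.90582150694615 267.55945913171996
[0.4791, -0.4137, 0] ->scene crop px 275.46863215918825 283.31859084189705
[0.4792, -0.4146, 0.0125] ->scene crop px 276.73055616578824 278.88780374668727
245 [((np.uint8(106), np.uint8(89), np.uint8(67)), (430, -424, 155)), ((np.uint8(46), np.uint8(47), np.uint8(43)), (442, -438, 159)), ((np.uint8(29), np.uint8(27), np.uint8(34)), (490, -422, 95))]
251 [((np.uint8(101), np.uint8(93), np.uint8(78)), (426, -428, 150)), ((np.uint8(52), np.uint8(51), np.uint8(47)), (444, -437, 143)), ((np.uint8(31), np.uint8(28), np.uint8(27)), (489, -424, 85))]
257 [((np.uint8(65), np.uint8(60), np.uint8(46)), (449, -410, 94)), ((np.uint8(106), np.uint8(115), np.uint8(112)), (490, -402, 43)), ((np.uint8(29), np.uint8(23), np.uint8(23)), (488, -427, 75))]
263 [((np.uint8(68), np.uint8(62), np.uint8(51)), (449, -411, 81)), ((np.uint8(109), np.uint8(121), np.uint8(115)), (485, -408, 40)), ((np.uint8(35), np.uint8(32), np.uint8(33)), (490, -427, 59))]
269 [((np.uint8(76), np.uint8(71), np.uint8(62)), (450, -412, 66)), ((np.uint8(
[... 632 characters left out ...]
.uint8(159)), (460, -434, 40)), ((np.uint8(102), np.uint8(111), np.uint8(106)), (480, -441, 27))]
293 [((np.uint8(122), np.uint8(131), np.uint8(129)), (448, -419, 18)), ((np.uint8(115), np.uint8(125), np.uint8(123)), (460, -436, 26)), ((np.uint8(100), np.uint8(111), np.uint8(108)), (480, -443, 14))]
299 [((np.uint8(123), np.uint8(127), np.uint8(116)), (447, -420, 5)), ((np.uint8(115), np.uint8(125), np.uint8(121)), (460, -437, 13)), ((np.uint8(145), np.uint8(126), np.uint8(100)), (480, -445, 0))]
305 [((np.uint8(189), np.uint8(137), np.uint8(80)), (445, -424, -4)), ((np.uint8(145), np.uint8(127), np.uint8(103)), (459, -439, 1)), ((np.uint8(201), np.uint8(150), np.uint8(88)), (474, -451, 0))]
```

Emit:
carry_out([
  {"dx": 0, "dy": 0, "dz": 0, "yaw": 0},
  {"dx": 0, "dy": 0, "dz": 0, "yaw": 0},
  {"dx": 0, "dy": 0, "dz": 0, "yaw": 0},
])

```text
time_s: 4.0
tool_pos: [0.4792, -0.4147, 0.0125]
tcp_rot: [-3.142, 0.0, 1.326]
force: [0.5, 0.8, -0.2]
finger_gap: 0.006
grip_force: 0.0
```

```bash
python3 - <<'E'
from h import *
from where import *
st()
s=grab('scene'); cv2.imwrite('pics/s3.png',cv2.resize(s['img'][215:285,245:345,::-1],None,fx=7,fy=7,interpolation=cv2.INTER_CUBIC))
E
```

```text
t 4.0 pos [ 0.4792 -0.4147  0.0125] rot [-3.142  0.     1.326] rail xy mm [-239.4  -14.3] F [ 0.52  0.85 -0.19] Frail [ 0.95 -0.3 ] gap 0.006 grip 0.0
```

View pics/s3.png

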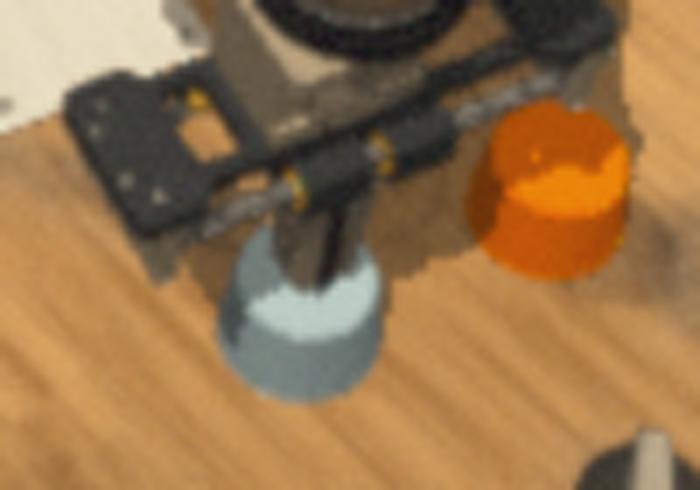

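The fingers shut fully, yet the cap stands unmoved beneath them at crop (305,310). Either the tips are really above the cap, or the cap isn't being touched. I'll check the gripper's true height in the depth data.

```bash
python3 - <<'E'
from h import *
from where import D,N,O
c=load('scene'); P=cloud(c)
for uc in (295,310,330,350):
    print(uc,[(vc,)+tuple((1000*P[215+vc//7,245+uc//7]).round(0).astype(int).tolist()) for vc in range(120,330,14)])
T=np.array([.4792,-.4147]); 
m=(np.hypot(P[...,0]-T[0],P[...,1]-T[1])<.12)&(P[...,2]>.06)&(P[...,2]<.2)&(c['range_z']>0)
X=P[m]; q=X[:,:2]-T; a=q@D; b=q@N
for lo in range(60,200,8):
    k=(X[:,2]*1000>=lo)&(X[:,2]*1000<lo+8)
    if k.sum()>3: print(lo,k.sum(),'d',(np.percentile(a[k],[3,97])*1000).round(),'n',(np.percentile(b[k],[3,97])*1000).round())
E
```

```text
295 [(120, 444, -426, 186), (134, 442, -429, 182), (148, 443, -429, 173), (162, 445, -428, 162), (176, 444, -430, 157), (190, 440, -433, 155), (204, 441, -434, 147), (218, 458, -421, 107), (232, 461, -419, 93), (246, 461, -420, 84), (260, 462, -420, 75), (274, 464, -419, 61), (288, 463, -422, 56), (302, 468, -418, 37), (316, 463, -424, 39)]
310 [(120, 448, -429, 186), (134, 448, -430, 177), (148, 447, -431, 172), (162, 450, -429, 158), (176, 446, -434, 159), (190, 443, -437, 157), (204, 443, -438, 150), (218, 444, -438, 140), (232, 465, -422, 91), (246, 467, -422, 81), (260, 468, -422, 70), (274, 469, -422, 59), (288, 470, -422, 48), (302, 469, -424, 42), (316, 467, -427, 38)]
330 [(120, 455, -432, 181), (134, 456, -432, 173), (148, 459, -431, 160), (162, 456, -434, 159), (176, 452, -438, 158), (190, 451, -440, 153), (204, 452, -440, 144), (218, 474, -424, 94), (232, 476, -423, 83), (246, 475, -425, 76), (260, 477, -424, 63), (274, 479, -424, 52), (288, 481, -423, 39), (302, 477, -428, 39), (316, 472, -432, 39)]
350 [(120, 465, -433, 174), (134, 464, -434, 168), (148, 465, -435, 160), (162, 461, -439, 159), (176, 459, -441, 155), (190, 460, -442, 146), (204, 481, -426, 99), (218, 482, -427, 89), (232, 484, -426, 78), (246, 485, -427, 69), (260, 487, -426, 56), (274, 492, -424, 38), (288, 487, -428, 39), (302, 481, -434, 43), (316, 477, -438, 41)]
60 18 d [-11.   4.] n [-8. 16.]
68 19 d [-11.   5.] n [-10.  16.]
76 22 d [-11.   5.] n [-12.  17.]
84 21 d [-11.   1.] n [-9. 18.]
92 23 d [-11.  -4.] n [-12.  19.]
100 4 d [-11.  -6.] n [-14.  19.]
132 36 d [-31.  24.] n [-78.  88.]
140 64 d [-33.  22.] n [-79.  88.]
148 187 d [-32.  21.] n [-78.  81.]
156 153 d [-32.   7.] n [-84.  93.]
164 116 d [-32.  16.] n [-85.  96.]
172 736 d [-30.  27.] n [-90.  95.]
180 118 d [-23.  19.] n [-83.  88.]
188 59 d [-22.  15.] n [-11.  42.]
196 17 d [-20.  14.] n [-2. 42.]
```

The gripper body's underside is seen at z≈0.135, and it should be 88 mm above the tips. So the true tip height is ≈0.045, just above the cap, and the reported z reads about 33 mm low. I'll open and measure the tip heights directly.

Emit:
carry_out([
  {"dx": 0, "dy": 0, "dz": 0, "yaw": 0},
  {"dx": 0, "dy": 0, "dz": 0, "yaw": 0},
  {"dx": 0, "dy": 0, "dz": 0, "yaw": 0},
  {"dx": 0, "dy": 0, "dz": 0, "yaw": 0},
  {"dx": 0, "dy": 0, "dz": 0, "yaw": 0},
  {"dx": 0, "dy": 0, "dz": 0, "yaw": 0},
  {"dx": 0, "dy": 0, "dz": 0, "yaw": 0},
  {"dx": 0, "dy": 0, "dz": 0, "yaw": 0},
  {"dx": 0, "dy": 0, "dz": 0, "yaw": 0},
  {"dx": 0, "dy": 0, "dz": 0, "yaw": 0},
  {"dx": 0, "dy": 0, "dz": 0, "yaw": 0},
  {"dx": 0, "dy": 0, "dz": 0, "yaw": 0},
], hand=-1)

```text
time_s: 5.25
tool_pos: [0.4792, -0.4147, 0.0125]
tcp_rot: [-3.142, -0.0, 1.326]
force: [0.5, 0.2, -0.5]
finger_gap: 0.995
grip_force: 0.0
```

```bash
cat > tips.py <<'E'
from h import *
from where import D,N,st
T=np.array(st()[:2])
c=grab('scene'); P=cloud(c); q=P[...,:2]-T; a=q@D*1000; b=q@N*1000; z=P[...,2]*1000; ok=c['range_z']>0
for s in(1,-1):
    k=ok&(b*s>43)&(b*s<68)&(np.abs(a)<14)&(z>6)&(z<125)
    v,u=np.nonzero(k)
    if k.sum(): print(s,k.sum(),'z lowest',np.sort(z[k])[:12].round(),'n',np.percentile(b[k],[3,50,97]).round(),'d',np.percentile(a[k],[3,50,97]).round())
cv2.imwrite('pics/s4.png',cv2.resize(c['img'][205:295,235:345,::-1],None,fx=6.5,fy=6.5,interpolation=cv2.INTER_CUBIC))
E
python3 tips.py
```

```text
t 5.25 pos [ 0.4792 -0.4147  0.0125] rot [-3.142 -0.     1.326] rail xy mm [-239.4  -14.3] F [ 0.48  0.16 -0.5 ] Frail [ 0.27 -0.43] gap 0.995 grip 0.0
1 73 z lowest [48. 49. 50. 51. 51. 51. 52. 54. 55. 56. 56. 57.] n [47. 58. 63.] d [-11.  -9.   4.]
-1 133 z lowest [44. 45. 47. 48. 50. 51. 52. 52. 52. 53. 53. 54.] n [-58. -46. -44.] d [-12.  -9.   8.]
```

View pics/s4.png

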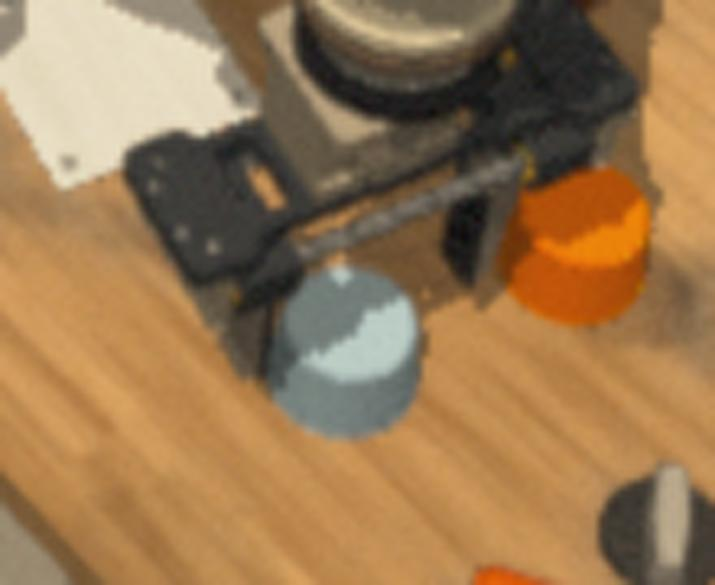

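The picture shows both tips (near one at (245,370), far one at (470,290)) ending about 46 mm above the wood, beside the cap. So true z = reported + 0.033 m. I'll go down 32 mm carefully.

Emit:
carry_out([
  {"dx": 0, "dy": 0, "dz": 8, "yaw": 0},
  {"dx": 0, "dy": 0, "dz": 8, "yaw": 0},
  {"dx": 0, "dy": 0, "dz": 6, "yaw": 0},
  {"dx": 0, "dy": 0, "dz": 5, "yaw": 0},
  {"dx": 0, "dy": 0, "dz": 5, "yaw": 0},
  {"dx": 0, "dy": 0, "dz": 0, "yaw": 0},
  {"dx": 0, "dy": 0, "dz": 0, "yaw": 0},
])

```text
time_s: 6.0
tool_pos: [0.4792, -0.4147, -0.0195]
tcp_rot: [-3.142, -0.0, 1.326]
force: [0.0, 0.5, -0.1]
finger_gap: 0.998
grip_force: 0.0
```

```bash
python3 tips.py
```

```text
t 6.0 pos [ 0.4792 -0.4147 -0.0195] rot [-3.142 -0.     1.326] rail xy mm [-239.4  -14.3] F [ 0.02  0.45 -0.06] Frail [0.44 0.09] gap 0.998 grip 0.0
1 64 z lowest [14. 14. 15. 18. 19. 19. 22. 23. 24. 25. 25. 26.] n [48. 56. 63.] d [-11. -10.   4.]
-1 148 z lowest [13. 15. 16. 16. 17. 18. 18. 20. 21. 21. 21. 21.] n [-60. -48. -44.] d [-12.  -7.  10.]
```

Tips at about 13 mm, no contact. Close.

Emit:
carry_out([
  {"dx": 0, "dy": 0, "dz": 0, "yaw": 0},
  {"dx": 0, "dy": 0, "dz": 0, "yaw": 0},
  {"dx": 0, "dy": 0, "dz": 0, "yaw": 0},
  {"dx": 0, "dy": 0, "dz": 0, "yaw": 0},
  {"dx": 0, "dy": 0, "dz": 0, "yaw": 0},
  {"dx": 0, "dy": 0, "dz": 0, "yaw": 0},
  {"dx": 0, "dy": 0, "dz": 0, "yaw": 0},
  {"dx": 0, "dy": 0, "dz": 0, "yaw": 0},
], hand=1, grip_force=10)

```text
time_s: 6.85
tool_pos: [0.4792, -0.4147, -0.0194]
tcp_rot: [3.142, 0.0, 1.326]
force: [-0.7, 0.2, 0.1]
finger_gap: 0.645
grip_force: 9.9
```

Emit:
carry_out([
  {"dx": 0, "dy": 0, "dz": -10, "yaw": 0},
  {"dx": 0, "dy": 0, "dz": -15, "yaw": 0},
  {"dx": 0, "dy": 0, "dz": -15, "yaw": 0},
  {"dx": 15, "dy": -2, "dz": 0, "yaw": 0},
  {"dx": 22, "dy": -2, "dz": 0, "yaw": 0},
  {"dx": 25, "dy": -2, "dz": 0, "yaw": 0},
  {"dx": 25, "dy": -2, "dz": 0, "yaw": 0},
  {"dx": 25, "dy": -2, "dz": 0, "yaw": 0},
  {"dx": 25, "dy": -2, "dz": 0, "yaw": 0},
  {"dx": 22, "dy": -2, "dz": 0, "yaw": 0},
  {"dx": 14, "dy": 0, "dz": 0, "yaw": 0},
  {"dx": 0, "dy": 0, "dz": 0, "yaw": 0},
])

```text
time_s: 8.05
tool_pos: [0.5076, -0.2413, 0.0205]
tcp_rot: [-3.141, -0.0, 1.329]
force: [0.2, -1.1, -0.9]
finger_gap: 0.644
grip_force: 9.9
```

```bash
cat > chk.py <<'E'
from h import *
from where import *
st()
c=grab('scene'); P=cloud(c); q=P[...,:2]-O; a=q@D*1000; b=q@N*1000; z=P[...,2]*1000; I=c['img'].astype(int)
blue=(I[...,2]-I[...,0]>0)&(I[...,1]-I[...,0]>5)&(I.sum(-1)>200)&(c['range_z']>0)
k=blue&(a>-110)&(a<-20)&(np.abs(b)<45)&(z>5)&(z<90)
if k.sum()>20:
    print('cap pts',k.sum(),'z',np.percentile(z[k],[2,50,98]).round(1),'d',np.percentile(a[k],[2,98]).round(1),'n',np.percentile(b[k],[2,98]).round(1))
    from scipy.optimize import least_squares
    zt=np.percentile(z[k],95); s=k&(z<zt-8)
    f=least_squares(lambda p:np.hypot(a[s]-p[0],b[s]-p[1])-31.3,[-66,0],loss='soft_l1',f_scale=2); print('side fit',s.sum(),f.x.round(1),np.abs(f.fun).mean().round(2))
E
python3 chk.py
```

```text
t 8.05 pos [ 0.5076 -0.2413  0.0205] rot [-3.141 -0.     1.329] rail xy mm [-64.3   0. ] F [ 0.15 -1.1  -0.95] Frail [-1.03 -0.41] gap 0.644 grip 9.899465716152918
cap pts 366 z [44.1 77.2 81.7] d [-93.9 -42.4] n [-21.5  28.1]
side fit 138 [-61.3   1.2] 1.27
```

Emit:
carry_out([
  {"dx": -2, "dy": 0, "dz": 12, "yaw": 0},
  {"dx": 0, "dy": 0, "dz": 12, "yaw": 0},
  {"dx": 0, "dy": 0, "dz": 6, "yaw": 0},
  {"dx": 0, "dy": 0, "dz": 3, "yaw": 0},
  {"dx": 0, "dy": 0, "dz": 2, "yaw": 0},
  {"dx": 0, "dy": 0, "dz": 0, "yaw": 0},
  {"dx": 0, "dy": 0, "dz": 0, "yaw": 0},
])

```text
time_s: 8.8
tool_pos: [0.5073, -0.2456, -0.0142]
tcp_rot: [3.141, 0.0, 1.326]
force: [0.5, -0.3, -0.4]
finger_gap: 0.644
grip_force: 9.9
```

```bash
python3 chk.py
```

```text
t 8.8 pos [ 0.5073 -0.2456 -0.0142] rot [3.141 0.    1.326] rail xy mm [-68.6  -0.7] F [ 0.51 -0.28 -0.39] Frail [-0.15 -0.57] gap 0.644 grip 9.89938732036535
cap pts 349 z [10.7 42.5 47. ] d [-97.8 -47.2] n [-23.3  28. ]
side fit 130 [-65.3   0.4] 1.27
```

Emit:
carry_out([
  {"dx": 0, "dy": 0, "dz": 1, "yaw": 0},
  {"dx": 0, "dy": 0, "dz": 1, "yaw": 0},
  {"dx": 0, "dy": 0, "dz": 0, "yaw": 0},
  {"dx": 0, "dy": 0, "dz": 0, "yaw": 0},
])

```text
time_s: 9.25
tool_pos: [0.5071, -0.2454, -0.0165]
tcp_rot: [3.141, 0.0, 1.326]
force: [0.8, -0.3, 0.6]
finger_gap: 0.647
grip_force: 9.9
```

Emit:
carry_out([
  {"dx": 0, "dy": 0, "dz": 0, "yaw": 0},
  {"dx": 0, "dy": 0, "dz": 0, "yaw": 0},
  {"dx": 0, "dy": 0, "dz": 0, "yaw": 0},
  {"dx": 0, "dy": 0, "dz": 0, "yaw": 0},
  {"dx": 0, "dy": 0, "dz": 0, "yaw": 0},
], hand=-1)

```text
time_s: 9.75
tool_pos: [0.507, -0.2454, -0.0165]
tcp_rot: [-3.142, 0.0, 1.326]
force: [0.5, -0.1, 0.3]
finger_gap: 0.999
grip_force: 0.0
```

Emit:
carry_out([
  {"dx": 0, "dy": 0, "dz": -15, "yaw": 0},
  {"dx": 0, "dy": 0, "dz": -20, "yaw": 0},
  {"dx": 0, "dy": 0, "dz": -25, "yaw": 0},
  {"dx": -25, "dy": 0, "dz": 0, "yaw": 0},
  {"dx": -30, "dy": 0, "dz": 0, "yaw": 0},
  {"dx": -10, "dy": 0, "dz": 0, "yaw": 0},
  {"dx": 0, "dy": 0, "dz": 0, "yaw": 0},
], hand=1)

```text
time_s: 10.45
tool_pos: [0.4912, -0.3096, 0.0443]
tcp_rot: [3.141, 0.0, 1.324]
force: [-0.2, 0.7, -0.0]
finger_gap: 0.414
grip_force: 0.0
```

```bash
python3 chk.py
```

```text
t 10.45 pos [ 0.4912 -0.3096  0.0443] rot [3.141 0.    1.324] rail xy mm [-134.6   -0.6] F [-0.23  0.71 -0.01] Frail [0.64 0.39] gap 0.414 grip 0.0
cap pts 143 z [ 7.6 30.7 44.7] d [-95.7 -51. ] n [-20.1  30.4]
side fit 85 [-65.5  -0.3] 1.28
```

Emit:
carry_out([
  {"dx": 0, "dy": -0.5, "dz": 15, "yaw": 0},
  {"dx": 0, "dy": 0, "dz": 20, "yaw": 0},
  {"dx": 0, "dy": 0, "dz": 15, "yaw": 0},
  {"dx": 0, "dy": 0, "dz": 10, "yaw": 0},
  {"dx": 0, "dy": 0, "dz": 4, "yaw": 0},
  {"dx": 0, "dy": 0, "dz": 0, "yaw": 0},
  {"dx": 0, "dy": 0, "dz": 0, "yaw": 0},
])

```text
time_s: 11.2
tool_pos: [0.4913, -0.3087, -0.0199]
tcp_rot: [3.141, 0.001, 1.326]
force: [0.2, -0.3, -0.1]
finger_gap: 0.005
grip_force: 0.0
```

Emit:
carry_out([
  {"dx": 6, "dy": 0, "dz": 0, "yaw": 0},
  {"dx": 6, "dy": 0, "dz": 0, "yaw": 0},
  {"dx": 6, "dy": 0, "dz": 0, "yaw": 0},
  {"dx": 5, "dy": 0, "dz": 0, "yaw": 0},
  {"dx": 5, "dy": 0, "dz": 0, "yaw": 0},
  {"dx": 5, "dy": 0, "dz": 0, "yaw": 0},
  {"dx": 5, "dy": 0, "dz": 0, "yaw": 0},
  {"dx": 0, "dy": 0, "dz": 0, "yaw": 0},
])

```text
time_s: 12.0
tool_pos: [0.5001, -0.2707, -0.0206]
tcp_rot: [-3.141, -0.0, 1.327]
force: [0.1, 0.5, -0.6]
finger_gap: 0.006
grip_force: 0.0
```

```bash
python3 chk.py
```

```text
t 12.0 pos [ 0.5001 -0.2707 -0.0206] rot [-3.141 -0.     1.327] rail xy mm [-94.7   0.3] F [ 0.11  0.46 -0.62] Frail [0.48 0.  ] gap 0.006 grip 0.0
cap pts 64 z [ 8.1 25.3 44.6] d [-81.4 -51.6] n [12.7 30.1]
side fit 45 [-52.8  -2.1] 1.12
```

Emit:
carry_out([
  {"dx": 4, "dy": 0, "dz": 0, "yaw": 0},
  {"dx": 4, "dy": 0, "dz": 0, "yaw": 0},
  {"dx": 4, "dy": 0, "dz": 0, "yaw": 0},
  {"dx": 4, "dy": 0, "dz": 0, "yaw": 0},
  {"dx": 4, "dy": 0, "dz": 0, "yaw": 0},
  {"dx": 4, "dy": 0, "dz": 0, "yaw": 0},
  {"dx": 0, "dy": 0, "dz": 0, "yaw": 0},
])

```text
time_s: 12.75
tool_pos: [0.5059, -0.2476, -0.0205]
tcp_rot: [-3.141, -0.0, 1.327]
force: [0.5, -1.0, -0.5]
finger_gap: 0.009
grip_force: 0.2
```

Emit:
carry_out([
  {"dx": 3, "dy": 0, "dz": 0, "yaw": 0},
  {"dx": 3, "dy": 0, "dz": 0, "yaw": 0},
  {"dx": 3, "dy": 0, "dz": 0, "yaw": 0},
  {"dx": 3, "dy": 0, "dz": 0, "yaw": 0},
  {"dx": 0, "dy": 0, "dz": 0, "yaw": 0},
])

```text
time_s: 13.25
tool_pos: [0.5087, -0.2363, -0.0205]
tcp_rot: [-3.142, 0.0, 1.326]
force: [-1.0, -1.5, 0.3]
finger_gap: 0.008
grip_force: 0.7
```

```bash
python3 chk.py; python3 - <<'E'
from h import *
c=load('scene'); i=c['img'][130:250,170:330,::-1]; cv2.imwrite('pics/s5.png',cv2.resize(i,None,fx=5,fy=5,interpolation=cv2.INTER_CUBIC))
E
```

```text
t 13.25 pos [ 0.5087 -0.2363 -0.0205] rot [-3.142  0.     1.326] rail xy mm [-59.2   0.1] F [-1.03 -1.53  0.27] Frail [-1.73  0.63] gap 0.008 grip 0.6921850054027345
cap pts 55 z [ 8.8 25.9 43.2] d [-45.9 -23. ] n [13.4 27.4]
side fit 41 [-19.5  -4.3] 1.36
```

View pics/s5.png

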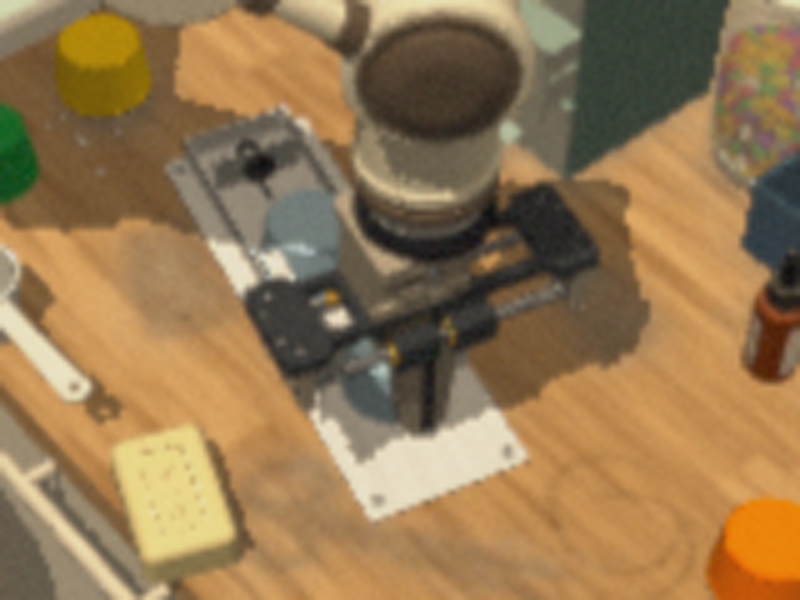

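The picture shows the cap at (372,380) ahead of the shut fingers at (415,400) and entering the mouth. The rack cap is at (300,235) and the bystanders are untouched. I'll go on, watching the force.

Emit:
carry_out([
  {"dx": 3, "dy": 0, "dz": 0, "yaw": 0},
  {"dx": 3, "dy": 0, "dz": 0, "yaw": 0},
  {"dx": 3, "dy": 0, "dz": 0, "yaw": 0},
  {"dx": 3, "dy": 0, "dz": 0, "yaw": 0},
])

```text
time_s: 13.7
tool_pos: [0.5113, -0.2249, -0.0205]
tcp_rot: [-3.141, 0.001, 1.326]
force: [-4.9, -5.7, 1.2]
finger_gap: 0.007
grip_force: 3.3
```

Emit:
carry_out([
  {"dx": 3, "dy": 0, "dz": 0, "yaw": 0},
  {"dx": 3, "dy": 0, "dz": 0, "yaw": 0},
  {"dx": 3, "dy": 0, "dz": 0, "yaw": 0},
  {"dx": 3, "dy": 0, "dz": 0, "yaw": 0},
])

```text
time_s: 14.1
tool_pos: [0.5147, -0.2129, -0.0205]
tcp_rot: [3.141, -0.0, 1.326]
force: [-1.2, -2.7, 0.9]
finger_gap: 0.007
grip_force: 1.5
```

Emit:
carry_out([
  {"dx": 3, "dy": 0, "dz": 0, "yaw": 0},
  {"dx": 3, "dy": 0, "dz": 0, "yaw": 0},
  {"dx": 3, "dy": 0, "dz": 0, "yaw": 0},
  {"dx": 3, "dy": 0, "dz": 0, "yaw": 0},
])

```text
time_s: 14.5
tool_pos: [0.5176, -0.2011, -0.0205]
tcp_rot: [3.142, -0.0, 1.326]
force: [-0.3, -1.1, 0.5]
finger_gap: 0.005
grip_force: 0.9
```

```bash
python3 -c "
from where import *;st()"
```

```text
t 14.5 pos [ 0.5176 -0.2011 -0.0205] rot [ 3.142 -0.     1.326] rail xy mm [-22.9   0.1] F [-0.31 -1.09  0.55] Frail [-1.13  0.03] gap 0.005 grip 0.8988158792681133
```

Emit:
carry_out([
  {"dx": 3, "dy": 0, "dz": 0, "yaw": 0},
  {"dx": 3, "dy": 0, "dz": 0, "yaw": 0},
  {"dx": 3, "dy": 0, "dz": 0, "yaw": 0},
  {"dx": 3, "dy": 0, "dz": 0, "yaw": 0},
])

```text
time_s: 14.9
tool_pos: [0.5204, -0.1895, -0.0205]
tcp_rot: [-3.142, -0.0, 1.326]
force: [-0.1, -1.3, 0.6]
finger_gap: 0.002
grip_force: 0.6
```

Emit:
carry_out([
  {"dx": 2, "dy": 0, "dz": 0, "yaw": 0},
  {"dx": 2, "dy": 0, "dz": 0, "yaw": 0},
  {"dx": 2, "dy": 0, "dz": 0, "yaw": 0},
  {"dx": 2, "dy": 0, "dz": 0, "yaw": 0},
])

```text
time_s: 15.3
tool_pos: [0.5224, -0.1819, -0.0205]
tcp_rot: [3.142, -0.0, 1.326]
force: [-0.1, -0.0, -0.3]
finger_gap: 0.002
grip_force: 0.2
```

Emit:
carry_out([
  {"dx": 1, "dy": 0, "dz": 0, "yaw": 0},
  {"dx": 1, "dy": 0, "dz": 0, "yaw": 0},
  {"dx": 1, "dy": 0, "dz": 0, "yaw": 0},
])

```text
time_s: 15.6
tool_pos: [0.5229, -0.1795, -0.0205]
tcp_rot: [-3.142, 0.0, 1.326]
force: [-0.3, -1.4, 0.6]
finger_gap: 0.003
grip_force: 0.8
```

```bash
python3 -c "
from where import *;st()"
```

```text
t 15.6 pos [ 0.5229 -0.1795 -0.0205] rot [-3.142  0.     1.326] rail xy mm [-0.6  0.1] F [-0.32 -1.39  0.6 ] Frail [-1.42 -0.02] gap 0.003 grip 0.8021686908978154
```

Emit:
carry_out([
  {"dx": 1, "dy": 0, "dz": 0, "yaw": 0},
  {"dx": 1, "dy": 0, "dz": 0, "yaw": 0},
  {"dx": 1, "dy": 0, "dz": 0, "yaw": 0},
  {"dx": 1, "dy": 0, "dz": 0, "yaw": 0},
])

```text
time_s: 16.0
tool_pos: [0.5242, -0.1755, -0.0203]
tcp_rot: [3.141, 0.0, 1.326]
force: [0.4, -1.5, 0.4]
finger_gap: 0.004
grip_force: 1.0
```

```bash
python3 - <<'E'
from where import *
st(); c=grab('top'); P=cloud(c); q=P[...,:2]-O; a=q@D*1000; b=q@N*1000; z=P[...,2]*1000; ok=c['range_z']>0
for lo in range(60,216,6):
    k=ok&(np.abs(b)<8)&(a>=lo)&(a<lo+6); print(lo,k.sum(),np.median(z[k]).round() if k.any() else '',c['img'][k].mean(0).round() if k.any() else '')
E
```

```text
t 16.0 pos [ 0.5242 -0.1755 -0.0203] rot [3.141 0.    1.326] rail xy mm [ 3.6 -0.1] F [ 0.42 -1.5   0.4 ] Frail [-1.36 -0.77] gap 0.004 grip 0.9662542220587511
60 11 373.0 [148. 136. 109.]
66 8 357.0 [93. 85. 71.]
72 0  
78 0  
84 0  
90 0  
96 0  
102 0  
108 0  
114 3 46.0 [79. 79. 77.]
120 10 43.0 [91. 96. 94.]
126 10 42.0 [ 97. 104. 101.]
132 2 44.0 [102. 106. 100.]
138 7 3.0 [112. 109. 102.]
144 9 3.0 [121. 114. 103.]
150 9 2.0 [113. 106.  96.]
156 9 3.0 [110. 104.  94.]
162 15 4.0 [84. 80. 72.]
168 8 25.0 [45. 43. 38.]
174 7 28.0 [67. 64. 58.]
180 10 13.0 [70. 68. 61.]
186 11 19.0 [50. 48. 44.]
192 5 13.0 [55. 54. 48.]
198 8 3.0 [86. 82. 74.]
204 11 4.0 [106. 100.  90.]
210 7 20.0 [97. 89. 79.]
```

The buffer face looks to be at ≈165 mm and the row's front is at ≈144 mm. I'll go 14 mm, then feel for contact.

Emit:
carry_out([
  {"dx": 2, "dy": 0, "dz": 0, "yaw": 0},
  {"dx": 2, "dy": 0, "dz": 0, "yaw": 0},
  {"dx": 2, "dy": 0, "dz": 0, "yaw": 0},
  {"dx": 2, "dy": 0, "dz": 0, "yaw": 0},
  {"dx": 1, "dy": 0, "dz": 0, "yaw": 0},
  {"dx": 1, "dy": 0, "dz": 0, "yaw": 0},
  {"dx": 1, "dy": 0, "dz": 0, "yaw": 0},
  {"dx": 1, "dy": 0, "dz": 0, "yaw": 0},
])

```text
time_s: 16.85
tool_pos: [0.5269, -0.1636, -0.0205]
tcp_rot: [-3.142, -0.0, 1.326]
force: [0.2, -1.4, -0.1]
finger_gap: 0.008
grip_force: 1.0
```

Emit:
carry_out([
  {"dx": 1, "dy": 0, "dz": 0, "yaw": 0},
  {"dx": 1, "dy": 0, "dz": 0, "yaw": 0},
  {"dx": 0, "dy": 0, "dz": 0, "yaw": 0},
])

```text
time_s: 17.15
tool_pos: [0.5274, -0.1616, -0.0205]
tcp_rot: [-3.142, -0.0, 1.326]
force: [0.2, -0.6, 0.4]
finger_gap: 0.005
grip_force: 1.0
```

Emit:
carry_out([
  {"dx": 1, "dy": 0, "dz": 0, "yaw": 0},
  {"dx": 1, "dy": 0, "dz": 0, "yaw": 0},
  {"dx": 0, "dy": 0, "dz": 0, "yaw": 0},
])

```text
time_s: 17.45
tool_pos: [0.5276, -0.1595, -0.0206]
tcp_rot: [-3.141, -0.0, 1.326]
force: [-0.3, 0.1, 0.6]
finger_gap: 0.007
grip_force: 0.6
```

Emit:
carry_out([
  {"dx": 1, "dy": 0, "dz": 0, "yaw": 0},
  {"dx": 1, "dy": 0, "dz": 0, "yaw": 0},
  {"dx": 0, "dy": 0, "dz": 0, "yaw": 0},
])

```text
time_s: 17.75
tool_pos: [0.5282, -0.1576, -0.0206]
tcp_rot: [-3.141, -0.0, 1.326]
force: [-1.5, -0.1, 0.4]
finger_gap: 0.002
grip_force: 0.5
```

Emit:
carry_out([
  {"dx": 1, "dy": 0, "dz": 0, "yaw": 0},
  {"dx": 1, "dy": 0, "dz": 0, "yaw": 0},
  {"dx": 0, "dy": 0, "dz": 0, "yaw": 0},
])

```text
time_s: 18.05
tool_pos: [0.5288, -0.1558, -0.0205]
tcp_rot: [-3.141, -0.0, 1.326]
force: [-1.5, -0.4, -0.5]
finger_gap: 0.006
grip_force: 0.5
```

Emit:
carry_out([
  {"dx": 0.7, "dy": 0, "dz": 0, "yaw": 0},
  {"dx": 0.7, "dy": 0, "dz": 0, "yaw": 0},
  {"dx": 0, "dy": 0, "dz": 0, "yaw": 0},
])

```text
time_s: 18.35
tool_pos: [0.5294, -0.1546, -0.0204]
tcp_rot: [3.141, -0.0, 1.326]
force: [1.2, 0.4, -0.5]
finger_gap: 0.005
grip_force: 0.0
```

Emit:
carry_out([
  {"dx": 0.7, "dy": 0, "dz": 0, "yaw": 0},
  {"dx": 0.7, "dy": 0, "dz": 0, "yaw": 0},
  {"dx": 0, "dy": 0, "dz": 0, "yaw": 0},
])

```text
time_s: 18.65
tool_pos: [0.5296, -0.1532, -0.0205]
tcp_rot: [3.141, -0.0, 1.326]
force: [0.2, 0.3, -0.0]
finger_gap: 0.002
grip_force: 0.1
```

Emit:
carry_out([
  {"dx": 0.7, "dy": 0, "dz": 0, "yaw": 0},
  {"dx": 0.7, "dy": 0, "dz": 0, "yaw": 0},
  {"dx": 0, "dy": 0, "dz": 0, "yaw": 0},
])

```text
time_s: 18.95
tool_pos: [0.5299, -0.1518, -0.0205]
tcp_rot: [3.142, -0.0, 1.326]
force: [-0.4, -0.7, 0.5]
finger_gap: 0.005
grip_force: 0.1
```

Emit:
carry_out([
  {"dx": 0.7, "dy": 0, "dz": 0, "yaw": 0},
  {"dx": 0.7, "dy": 0, "dz": 0, "yaw": 0},
  {"dx": 0, "dy": 0, "dz": 0, "yaw": 0},
])

```text
time_s: 19.25
tool_pos: [0.5302, -0.1505, -0.0205]
tcp_rot: [3.142, -0.0, 1.326]
force: [-1.0, -0.7, 0.1]
finger_gap: 0.005
grip_force: 0.1
```

Emit:
carry_out([
  {"dx": 0.7, "dy": 0, "dz": 0, "yaw": 0},
  {"dx": 0.7, "dy": 0, "dz": 0, "yaw": 0},
  {"dx": 0, "dy": 0, "dz": 0, "yaw": 0},
])

```text
time_s: 19.55
tool_pos: [0.5305, -0.1491, -0.0205]
tcp_rot: [-3.142, -0.0, 1.326]
force: [0.1, 0.2, -0.6]
finger_gap: 0.006
grip_force: 0.1
```

Emit:
carry_out([
  {"dx": 0.7, "dy": 0, "dz": 0, "yaw": 0},
  {"dx": 0.7, "dy": 0, "dz": 0, "yaw": 0},
  {"dx": 0, "dy": 0, "dz": 0, "yaw": 0},
])

```text
time_s: 19.85
tool_pos: [0.5309, -0.1478, -0.0205]
tcp_rot: [3.142, 0.0, 1.326]
force: [-0.5, -1.1, -0.3]
finger_gap: 0.007
grip_force: 0.2
```

```bash
cat > row.py <<'E'
from where import *
st(); c=grab('top'); P=cloud(c); q=P[...,:2]-O; a=q@D*1000; b=q@N*1000; z=P[...,2]*1000; ok=c['range_z']>0
k=ok&(np.abs(b)<34)&(a>20)&(a<185)&(z>36)&(z<50); print('cap tops d',np.percentile(a[k],[1,50,99]).round(1),'n',np.percentile(b[k],[2,98]).round(1))
k=ok&(np.abs(b)<10)&(a>155)&(a<185)&(z>14)&(z<34);print('buffer d',np.percentile(a[k],[2,50]).round(1) if k.any() else '')
c=grab('scene'); P=cloud(c); q=P[...,:2]-O; a=q@D*1000; b=q@N*1000; z=P[...,2]*1000; ok=c['range_z']>0
k=ok&(np.abs(b)<26)&(a>20)&(a<185)&(z>38)&(z<48); print('scene tops d',np.histogram(a[k],np.arange(20,190,10)))
E
python3 row.py
```

```text
t 19.85 pos [ 0.5309 -0.1478 -0.0205] rot [3.142 0.    1.326] rail xy mm [32.1  0.1] F [-0.5  -1.06 -0.32] Frail [-1.15  0.23] gap 0.007 grip 0.15718019448513587
cap tops d [115.7 154.4 162.3] n [-14.4  26.4]
buffer d [167.  172.8]
scene tops d (array([21,  3,  0, 12,  7,  3, 10,  0,  0,  5,  1,  0,  0, 15,  1,  0]), array([ 20,  30,  40,  50,  60,  70,  80,  90, 100, 110, 120, 130, 140,
       150, 160, 170, 180]))
```

Emit:
carry_out([
  {"dx": 0.7, "dy": 0, "dz": 0, "yaw": 0},
  {"dx": 0.7, "dy": 0, "dz": 0, "yaw": 0},
  {"dx": 0, "dy": 0, "dz": 0, "yaw": 0},
])

```text
time_s: 20.25
tool_pos: [0.5313, -0.1471, -0.0203]
tcp_rot: [3.141, 0.001, 1.326]
force: [-1.4, -3.1, 0.4]
finger_gap: 0.006
grip_force: 1.7
```

The stop is felt. I'll increase the push gently.

Emit:
carry_out([
  {"dx": 0.5, "dy": 0, "dz": 0, "yaw": 0},
  {"dx": 0, "dy": 0, "dz": 0, "yaw": 0},
  {"dx": 0, "dy": 0, "dz": 0, "yaw": 0},
])

```text
time_s: 20.55
tool_pos: [0.5315, -0.1469, -0.0202]
tcp_rot: [3.141, 0.001, 1.326]
force: [-1.2, -4.8, -0.1]
finger_gap: 0.004
grip_force: 2.6
```

Emit:
carry_out([
  {"dx": 0.6, "dy": 0, "dz": 0, "yaw": 0},
  {"dx": 0, "dy": 0, "dz": 0, "yaw": 0},
  {"dx": 0, "dy": 0, "dz": 0, "yaw": 0},
])

```text
time_s: 20.85
tool_pos: [0.5317, -0.1468, -0.0201]
tcp_rot: [3.141, 0.002, 1.326]
force: [-1.7, -6.2, 1.1]
finger_gap: 0.003
grip_force: 3.2
```

Emit:
carry_out([
  {"dx": 0.8, "dy": 0, "dz": 0, "yaw": 0},
  {"dx": 0, "dy": 0, "dz": 0, "yaw": 0},
  {"dx": 0, "dy": 0, "dz": 0, "yaw": 0},
  {"dx": 0, "dy": 0, "dz": 0, "yaw": 0},
])

```text
time_s: 21.25
tool_pos: [0.5319, -0.1466, -0.0199]
tcp_rot: [3.14, 0.003, 1.327]
force: [-2.2, -7.5, 2.9]
finger_gap: 0.006
grip_force: 4.2
```

Pressing at ≈8 N, firm. Now ease off and lift straight up.

Emit:
carry_out([
  {"dx": -1, "dy": 0, "dz": 0, "yaw": 0},
  {"dx": -1, "dy": 0, "dz": 0, "yaw": 0},
  {"dx": -0.8, "dy": 0, "dz": 0, "yaw": 0},
  {"dx": 0, "dy": 0, "dz": 0, "yaw": 0},
])

```text
time_s: 21.65
tool_pos: [0.531, -0.1472, -0.0206]
tcp_rot: [-3.142, -0.0, 1.326]
force: [-0.7, -2.0, 0.9]
finger_gap: 0.007
grip_force: 1.3
```

Emit:
carry_out([
  {"dx": 0, "dy": 0, "dz": -4, "yaw": 0},
  {"dx": 0, "dy": 0, "dz": -6, "yaw": 0},
  {"dx": 0, "dy": 0, "dz": -8, "yaw": 0},
  {"dx": 0, "dy": 0, "dz": -10, "yaw": 0},
  {"dx": 0, "dy": 0, "dz": -12, "yaw": 0},
  {"dx": 0, "dy": 0, "dz": -15, "yaw": 0},
  {"dx": 0, "dy": 0, "dz": -20, "yaw": 0},
  {"dx": 0, "dy": 0, "dz": -25, "yaw": 0},
  {"dx": 0, "dy": 0, "dz": -25, "yaw": 0},
  {"dx": 0, "dy": 0, "dz": 0, "yaw": 0},
])

```text
time_s: 22.65
tool_pos: [0.534, -0.1488, 0.1097]
tcp_rot: [3.133, 0.002, 1.326]
force: [1.2, -0.5, -0.1]
finger_gap: 0.005
grip_force: 0.0
```

Emit:
carry_out([
  {"dx": -40, "dy": 0, "dz": -20, "yaw": 0},
  {"dx": -40, "dy": 0, "dz": -20, "yaw": 0},
  {"dx": -40, "dy": 0, "dz": 0, "yaw": 0},
  {"dx": -40, "dy": 0, "dz": 0, "yaw": 0},
  {"dx": -40, "dy": 20, "dz": 0, "yaw": 0},
  {"dx": -40, "dy": 20, "dz": 0, "yaw": 0},
  {"dx": -40, "dy": 20, "dz": 0, "yaw": 0},
  {"dx": 0, "dy": 0, "dz": 0, "yaw": 0},
  {"dx": 0, "dy": 0, "dz": 0, "yaw": 0},
])

```text
time_s: 23.55
tool_pos: [0.5207, -0.4335, 0.1431]
tcp_rot: [-3.14, -0.002, 1.325]
force: [0.1, 0.9, 0.3]
finger_gap: 0.004
grip_force: 0.0
```

```bash
python3 row.py; python3 - <<'E'
from where import *
c=load('top'); P=cloud(c); Z=np.clip(P[...,2]*3000+20,0,255).astype(np.uint8)
a=cv2.resize(c['img'][165:235,165:285,::-1],(600,350),interpolation=cv2.INTER_CUBIC); 
b=cv2.cvtColor(cv2.resize(Z[165:235,165:285],(600,350),interpolation=0)[80:320],cv2.COLOR_GRAY2BGR)
cv2.imwrite('pics/end.png',np.vstack([a,b]))
E
```

```text
t 23.55 pos [ 0.5207 -0.4335  0.1431] rot [-3.140e+00 -2.000e-03  1.325e+00] rail xy mm [-247.7  -59.2] F [0.09 0.91 0.26] Frail [0.9  0.13] gap 0.004 grip 0.0
cap tops d [ 28.9  90.3 159.8] n [-30.8  31.6]
buffer d [167.2 173.3]
scene tops d (array([ 0,  0, 18, 35, 42, 42, 33, 18,  4, 30, 36, 34, 36, 22,  4,  0]), array([ 20,  30,  40,  50,  60,  70,  80,  90, 100, 110, 120, 130, 140,
       150, 160, 170, 180]))
```

View pics/end.png

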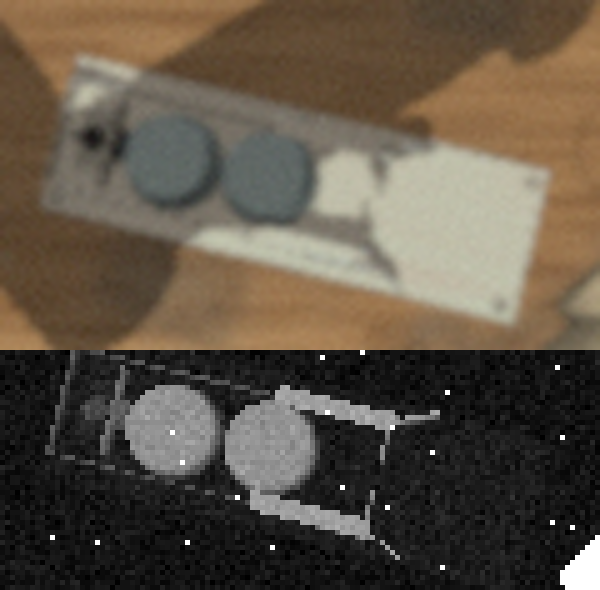

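The picture shows both caps touching at (172,160) and (268,177), about 64 mm between centres. The gate leaves are in line across the track at (385,450) and (373,505), so the gate is shut. Handing in.

```bash
python3 -c "
from cell import manip; print(manip.job_done())"
```

```text
the job is handed in; nothing more can be done
None
```

The loose cap is in the rail behind the other cap; I pressed the row against the end stop at about 8 N, and the gate shut behind it. The job is handed in at about 24 s, and no verdict was returned.

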